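# Rebuild the gear stack on the arbor

## Robot

A 6-joint arm with a two-finger parallel gripper is mounted at the origin on the work surface. World frame = base frame: x ahead of the robot, y to its left, z up, the work surface at z = 0. Lengths are in m, angles in rad, forces in N, time in s.
With the tool pointing down it reaches from about 0.375 to 0.925 m from the base axis. Payload 5.7 kg.
Tool frame: the origin (TCP) lies at the very end of the fingers, on their centre line; the grasp point (between the pads) lies 19 mm behind it; z points along the fingers, y is the direction in which the jaws open and shut (so a half turn about z gives the same grasp; the last joint's range is limited). The gripper opens to 85 mm and grips with 20 to 120 N. Pads are 22 mm wide; open, the fingers measure 114 mm over their backs; the gripper's body (76 mm by 85 mm) begins 54 mm behind the grasp point. The pads swing forward as they close: fully open they stand 13 mm farther back than shut.
Start: joints at [-1.285, 0.359, 1.51, -0, 1.272, -0.115], TCP at [0.234, -0.552, 0.231] pointing down, gripper open.
Joint ranges: [-2.97, 2.97], [-1.01, 2.36], [0.21, 2.38], [-0.96, 4.11], [0.2, 2.71], [-2.98, 2.98]. Speed limits (rad/s): [2.39, 2.39, 3.14, 3.14, 3.14, 3.14].

## Interface

Orientations are given as a unit quaternion [x, y, z, w].
In Python, from workcell import * gives the robot as it stands. The module is installed in compiled form; this text tells all that it offers.
- The arm moves only by the tool arm_command, never from a script. Its argument "deltas" is one flat list of numbers, 7 for each row, row after row: the turn, a rotation vector about the tool's x, y, z in degrees, then the shift along the tool's x, y, z in cm, then the finger opening in cm, from 0 to 8.54. In form: [ax, ay, az, dx, dy, dz, gripper, ax, ay, az, dx, dy, dz, gripper, ...]. A call has 1 to 10 rows; each row shifts and turns the commanded pose from where the row before left it, along the tool's axes as they then stand; what a row does not reach is not made up. A row lasts 1/12 s, in which the tool goes at most 41.7 mm and 7.16 degrees, less where a joint would pass 70% of its speed; a pose out of reach is approached as far as the arm can. A call is refused whole if a number of a shift passes 4.17 or a number of a turn 7.16, either way. A call with a gripper value outside its range is refused whole. The fingers move at their own pace and stop on an object; the grip force is fixed at half the most. Time passes only in rows, so rows that do not move let the fingers close. It gives the time, the measured TCP pose, the force and the opening at its end, in the units of the state.
- observe(): the state, without advancing time (a new reading comes with each control period).
- get_image(name): name is "scene" or "top" or "wrist"; returns (picture, depth): 420x560x3 uint8, red, green, blue; 420x560 float32, m along the optical axis (not along the pixel's ray), 0 where there is no reading.
- calibration(name): a dict with "K" (3x3 intrinsics, pixels), "k1" (the pictures are not rectified: a ray, as slopes to the right and down, at radius r is drawn at 1 + k1 r^2 times it, then the intrinsics apply), "rvec" (rotation vector, rad) and "tvec" (3), from world to camera coordinates, as OpenCV has them. Camera axes: x right, y down, z forward; pixel columns grow to the right and rows downward; lengths in m; the calibration is good to about 2 mm. A picture is of the moment at which its call begins: read the wrist's pose just before it. calibration takes no time and is no camera call; for the wrist camera it gives the pose at the moment of the call.
- sign_off(): hands the job in, once; it reports no verdict.
Trained networks look in the newest picture that a camera, given by its name, has taken for a name from the list of things; names that differ only in an ending like _2 or _b are one class to them, and where a whole thing is asked for, a point or a joint stands for the part that bears it (a point fixed in the world has none). Each returns a list of dicts, best first, with "p" (0 to 1); they miss things now and then, are a little off and sometimes report something else, mostly with a low value. They report only what shows in the picture. A call takes as long as a camera call. They do not tell look-alikes from the thing itself.
- trace(camera, label): "pixels" (420x560 bool, what is visible of it) and "bbox" ([left, top, right, bottom] in pixels, round what is visible of it).
- landmark_of(camera, label): "at" ([row, column] in pixels: a listed point, or the origin of a listed thing).
The state is a dict: "time_s": time; "joint_pos": joint angles; "joint_vel": joint speeds; "tau": joint torques, N m; "ee_pos": TCP position; "ee_rot": TCP orientation; "ft_force": force on the tool from outside, world axes, zero at the start; "ft_torque": the same for the moment, N m; "gripper_width": opening from 0.0 (shut) to 1.0 (fully open).
Only numpy, scipy, OpenCV 4.12 (cv2) and the standard library are available. Lean on these libraries where they do the work, as an engineer would, in place of code of your own. Each camera call takes 0.05 s, during which the arm holds its last target.

## Task

On the bench stands an arbor with a worn gear on it. First take the worn gear off and lay it flat in the black scrap tray, hub up; then build the new set on the arbor's post, from the bottom up: the large gear, then the short sleeve, then the small gear, both gears hub up and each piece seated flat on the one below. The long sleeve is not needed: leave it where it stands.

Things in the scene. Friction and masses are not known exactly. Their poses are not given: they have to be found in the camera images.
- arbor: The arbor stand, fixed to the bench: a flat square grey plate 100 x 100 mm, 8 mm thick, with one upright round steel post of 19 mm diameter in its middle. The post's top is 74 mm above the bench; its last 10 mm taper to 8 mm diameter. Origin: on the post's axis at bench height (underside of the plate); z up. Gears and sleeves go loosely over the post.
- tray: The scrap tray, fixed to the bench: a black open square tray 132 x 132 mm outside, 22 mm high, walls and floor 5 mm thick (inside 122 x 122 mm). The origin is the centre of its underside, at bench height; x and y lie along its sides.
- worn_c (a point): Worn gear, at the start around the arbor's post: steel, teeth missing on two stretches, 76 mm across the teeth, 0.32 kg; 8 mm thick toothed disc with a plain round hub on top (34 mm diameter, 20 mm high; 28 mm high in all), 24 mm bore right through. Point: on the bore's axis, 14 mm above the underside (6 mm above the disc's top, 14 mm below the hub's top); z along the axis to the hub. Lies hub up.
- big_c (a point): The large new gear, on the bench: steel, all teeth present, 88 mm across the teeth, about 0.42 kg; 8 mm thick toothed disc with a plain round hub on top (34 mm diameter, 20 mm high; 28 mm high in all), 24 mm bore right through. Point: on the bore's axis, 14 mm above the underside (6 mm above the disc's top, 14 mm below the hub's top); z along the axis to the hub. Lies hub up.
- small_c (a point): The small new gear, on the bench: steel, all teeth present, 58 mm across the teeth, about 0.22 kg; 8 mm thick toothed disc with a plain round hub on top (34 mm diameter, 20 mm high; 28 mm high in all), 24 mm bore right through. Point: on the bore's axis, 14 mm above the underside (6 mm above the disc's top, 14 mm below the hub's top); z along the axis to the hub. Lies hub up.
- short_c (a point): The short sleeve, loose, standing on the bench: a plain steel tube 34 mm outside diameter, 24 mm bore, 22 mm high, about 0.08 kg. The point is its centre, half-way up on the axis; z is along the axis. Either end may be up.
- long_c (a point): The long sleeve, loose, standing on the bench: a plain steel tube 34 mm outside diameter, 24 mm bore, 44 mm high. It is not needed and stays where it is. The point is its centre, half-way up on the axis.
Mind the look-alikes: they are no part of the job. Leave any blue or turquoise look-alike of the part that bears worn_c alone.

How it is judged:
On the way, in this order (a step that is already met when the one before it is completed fails the run):
1. the worn gear lies flat in the scrap tray, let go (x of worn_c in the frame of tray between -0.03 and 0.03 m and y of worn_c in the frame of tray between -0.03 and 0.03 m and z of worn_c in the frame of tray below 0.024 m and angle between worn_c's own z axis and vertical below 0.12 rad and contact force between the fingers and worn below 0.1 N and linear speed of worn below 0.02 m/s), for 0.2 s.
2. the large gear sits on the arbor's plate, hub up, let go (horizontal distance between big_c and arbor below 0.006 m and z of big_c in the frame of arbor between 0.019 and 0.025 m and angle between big_c's own z axis and vertical below 0.1 rad and contact force between the fingers and big below 0.1 N and linear speed of big below 0.02 m/s), for 0.2 s.
3. the short sleeve sits on the large gear's hub, let go (horizontal distance between short_c and arbor below 0.006 m and z of short_c in the frame of arbor between 0.044 and 0.05 m and (angle between short_c's own z axis and vertical below 0.1 rad or angle between short_c's own z axis and vertical above 3.0416 rad) and contact force between the fingers and short below 0.1 N and linear speed of short below 0.02 m/s), for 0.2 s.
4. the small gear sits on the sleeve, hub up, let go (horizontal distance between small_c and arbor below 0.006 m and z of small_c in the frame of arbor between 0.069 and 0.075 m and angle between small_c's own z axis and vertical below 0.1 rad and contact force between the fingers and small below 0.1 N and linear speed of small below 0.02 m/s), for 0.2 s.
At the end, for the whole second after the job is handed in: Worn gear flat in the tray, hub up, within 30 mm of its middle. On the post, bottom up: large gear, short sleeve, small gear, gears hub up, each within 6 mm of the axis, 3 mm of its seated height and 0.1 rad of upright. All released and at rest; long sleeve within 20 mm of its start (x of worn_c in the frame of tray between -0.03 and 0.03 m and y of worn_c in the frame of tray between -0.03 and 0.03 m and z of worn_c in the frame of tray below 0.024 m and angle between worn_c's own z axis and vertical below 0.12 rad and horizontal distance between each of big_c, short_c, small_c and arbor below 0.006 m and z of big_c in the frame of arbor between 0.019 and 0.025 m and angle between each of big_c, small_c's own z axis and vertical below 0.1 rad and z of short_c in the frame of arbor between 0.044 and 0.05 m and (angle between short_c's own z axis and vertical below 0.1 rad or angle between short_c's own z axis and vertical above 3.0416 rad) and z of small_c in the frame of arbor between 0.069 and 0.075 m and linear speed of each of worn, big, short, small below 0.02 m/s and distance of long_c from where it was at the start of the episode below 0.02 m); the robot touches nothing.
It fails at once if the long sleeve is displaced by more than 30 mm (distance of long_c from where it was at the start of the episode above 0.03 m).
It also fails if it takes over 120 s, if anything falls off the work surface, if the arm or the gripper's body presses on something with over 40 N, if the wrist force passes 120 N, or if a joint passes its speed limit or range.

## Working session

There is one attempt and no reset: what is moved stays moved. The work goes in short steps, Python scripts to look and compute and a tool call to move; the robot and the scene stay as the last step left them, time stands still between calls to the robot, and variables do not carry over. Pictures are saved under pics/ and viewed, and the job is handed in when it is done.

Besides the shell and the picture viewer there is one more tool, called after "Request:" as a command line: name --argument value ..., lists and objects as JSON in quotes. arm_command: Moves the arm, as the interface text tells. Its arguments: {"type":"object","properties":{"deltas":{"type":"array","items":{"type":"number"}}},"required":["deltas"]}

```bash
mkdir -p pics
cat > h.py <<'E'
from workcell import *
import numpy as np, cv2
from scipy.spatial.transform import Rotation as R
def world(cam,px,depth=None,z=None,cal=None):
    """px list of (row,col) -> world points using depth (array) or plane z"""
    c=cal or calibration(cam); K=np.array(c["K"],float); k1=c["k1"]
    if k1 is None:k1=0
    px=np.atleast_2d(np.array(px,float))
    d=np.c_[(px[:,1]-K[0,2])/K[0,0],(px[:,0]-K[1,2])/K[1,1]]
    u=d.copy()
    for _ in range(20):
        r2=(u**2).sum(1,keepdims=True); u=d/(1+k1*r2)
    ray=np.c_[u,np.ones(len(u))]
    Rm=cv2.Rodrigues(np.array(c["rvec"],float))[0]; t=np.array(c["tvec"],float).ravel()
    if depth is not None:
        pc=ray*np.asarray(depth).reshape(-1,1); return (pc-t)@Rm
    o=-Rm.T@t; w=ray@Rm
    s=(z-o[2])/w[:,2]; return o+w*s[:,None]
def proj(cam,P,cal=None):
    c=cal or calibration(cam); K=np.array(c["K"],float)
    Rm=cv2.Rodrigues(np.array(c["rvec"],float))[0]; t=np.array(c["tvec"],float).ravel()
    p=np.atleast_2d(P)@Rm.T+t; u=p[:,:2]/p[:,2:]; u=u*(1+c["k1"]*(u**2).sum(1,keepdims=True))
    return np.c_[u[:,1]*K[1,1]+K[1,2],u[:,0]*K[0,0]+K[0,2]]
def save(n,im): cv2.imwrite("pics/"+n,cv2.cvtColor(im,cv2.COLOR_RGB2BGR))
E
python3 - <<'E'
from h import *
for n in("scene","top"):
    im,d=get_image(n); save(n+"0.png",im); np.save(n+"0.npy",d)
    for l in("arbor","tray","worn_c","big_c","small_c","short_c","long_c"):
        print(n,l,[(np.round(x["at"],1),round(x["p"],2)) for x in landmark_of(n,l)][:4])
s=observe(); print(s)
for n in("scene","top","wrist"):print(n,calibration(n))
E
```

```text
scene arbor [(array([321.7, 148.1]), 0.56)]
scene tray [(array([155.2, 359.5]), 0.64)]
scene worn_c [(array([319.4, 141.9]), 0.89), (array([266.5, 192.2]), 0.82), (array([281.6,  86.5]), 0.77)]
scene big_c [(array([270.6, 296.6]), 0.98)]
scene small_c [(array([218.9, 359.4]), 0.6)]
scene short_c [(array([245.4, 240.2]), 0.58)]
scene long_c [(array([188.9, 301. ]), 0.6)]
top arbor [(array([204.3, 410. ]), 0.92)]
top tray [(array([193.3, 147.6]), 0.94)]
top worn_c [(array([218.3, 360.4]), 0.92), (array([269.4, 420.8]), 0.86), (array([204.5, 415.4]), 0.7), (array([205.1, 410.8]), 0.53)]
top big_c [(array([143.9, 309.2]), 0.98)]
top small_c [(array([138.5, 228.3]), 0.7)]
top short_c []
top long_c [(array([194.9, 227. ]), 0.56)]
{'time_s': 0.8, 'joint_pos': array([-1.28507982e+00,  3.58730061e-01,  1.51041702e+00,  1.85329066e-05,
        1.27254978e+00, -1.15093974e-01]), 'joint_vel': array([-0.00134178, -0.00024493, -0.00017744, -0.00058961,  0.0023258 ,
        0.00140984]), 'tau': array([-2.15908200e-03, -5.27528536e+01, -2.79040825e+01, -3.21318948e-04,
        1.36575974e-03, -1.015
[... 530 characters left out ...]
334974,  0.76721541, -0.34840555]), 'tvec': array([-0.38262539, -0.17213732,  1.27411488])}
top {'K': array([[392.76443544,   0.        , 274.75487429],
       [  0.        , 392.76443544, 204.71767285],
       [  0.        ,   0.        ,   1.        ]]), 'k1': -0.09935120069061018, 'rvec': array([ 2.12383429, -2.18794734,  0.14141932]), 'tvec': array([0.00734884, 0.46430371, 0.88139286])}
wrist {'K': array([[365.60586016,   0.        , 284.54337678],
       [  0.        , 365.60586016, 209.56898173],
       [  0.        ,   0.        ,   1.        ]]), 'k1': 0.003395728644710763, 'rvec': array([-2.37511549,  1.57494687,  0.26653584]), 'tvec': array([-0.60084305, -0.04300489,  0.38049891])}
```

View pics/scene0.png

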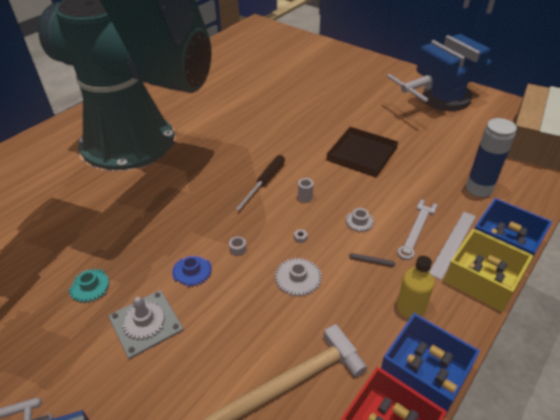

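View pics/top0.png

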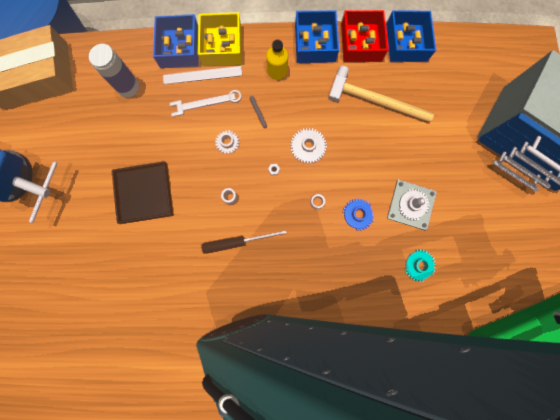

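Run:
```python
from h import *
g=np.mgrid[0:420,0:560].reshape(2,-1).T
for cam,rois in (("top",{"arbor":(204,412,32),"big":(145,309,24),"small":(141,227,16),"short":(201,318,12),"long":(196,229,14),"tray":(193,145,40)}),
  ("scene",{"arbor":(318,145,38),"big":(275,298,28),"small":(218,360,18),"short":(245,238,14),"long":(189,305,16),"tray":(152,362,40)})):
    d=np.load(cam+"0.npy"); W=world(cam,g,d.ravel()).reshape(420,560,3)
    for n,(r,c,s) in rois.items():
        P=W[r-s:r+s,c-s:c+s].reshape(-1,3); dd=d[r-s:r+s,c-s:c+s].ravel(); P=P[dd>0]
        z=P[:,2]; h,e=np.histogram(z,bins=np.arange(-.01,.1,.004))
        print(cam,n,len(P),dict((int(round(1000*a)),int(b)) for a,b in zip(e,h) if b>0))
        for lo,hi in((.004,.012),(.012,.024),(.024,.032),(.032,.042),(.04,.048),(.066,.078)):
            Q=P[(z>lo)&(z<hi)]
            if len(Q)>6: print("   ",lo,len(Q),Q.mean(0).round(4),"mid",((Q.max(0)+Q.min(0))/2).round(4),"ext",np.ptp(Q,axis=0).round(3))
```

```text
top arbor 4071 {-6: 25, -2: 1287, 2: 1048, 6: 575, 10: 453, 14: 302, 18: 188, 22: 9, 26: 12, 30: 19, 34: 38, 38: 28, 42: 7, 46: 3, 50: 6, 54: 5, 58: 5, 62: 15, 66: 16, 70: 16, 74: 13, 78: 1}
    0.004 1119 [ 0.4582 -0.3332  0.0086] mid [ 0.4608 -0.3389  0.008 ] ext [0.158 0.167 0.008]
    0.012 603 [ 0.4577 -0.3348  0.0168] mid [ 0.4612 -0.3373  0.0179] ext [0.113 0.115 0.012]
    0.024 30 [ 0.4541 -0.3285  0.0288] mid [ 0.4566 -0.3338  0.028 ] ext [0.03  0.026 0.008]
    0.032 72 [ 0.4574 -0.3321  0.0373] mid [ 0.4589 -0.3355  0.0368] ext [0.031 0.029 0.009]
    0.04 16 [ 0.4583 -0.3307  0.0435] mid [ 0.4617 -0.3318  0.0439] ext [0.024 0.013 0.007]
    0.066 45 [ 0.4588 -0.3345  0.0715] mid [ 0.4591 -0.3353  0.0716] ext [0.016 0.016 0.01 ]
top big 2299 {-6: 30, -2: 830, 2: 586, 6: 453, 10: 283, 14: 10, 18: 14, 22: 11, 26: 51, 30: 31}
    0.004 797 [ 0.6099 -0.0911  0.0087] mid [ 0.614  -0.0934  0.008 ] ext [0.118 0.115 0.008]
    0.012 78 [ 0.6076 -0.0904  0.015 ] mid [ 0.612  -0.0911  0.0179] ext [0.075 0.082 0.012]
    0.024 83 [ 0.611  -0.0921  0.0289] mid [ 0.6111 -0.0912  0.028
[... 3633 characters left out ...]
7]
    0.012 67 [0.4941 0.0912 0.0179] mid [0.4912 0.0985 0.018 ] ext [0.026 0.03  0.012]
    0.024 60 [0.4902 0.0969 0.0282] mid [0.4899 0.1008 0.028 ] ext [0.032 0.033 0.008]
    0.032 94 [0.4892 0.0985 0.0376] mid [0.4875 0.1001 0.0371] ext [0.034 0.033 0.01 ]
    0.04 91 [0.4883 0.0998 0.043 ] mid [0.4877 0.1005 0.0435] ext [0.034 0.033 0.007]
scene tray 6365 {-6: 602, -2: 3345, 2: 1290, 6: 403, 10: 166, 14: 184, 18: 288, 22: 87}
    0.004 1131 [0.5036 0.3161 0.0062] mid [0.4723 0.2834 0.008 ] ext [0.213 0.203 0.008]
    0.012 647 [0.5071 0.3083 0.0183] mid [0.5053 0.3136 0.018 ] ext [0.148 0.151 0.012]
    0.024 7 [0.5035 0.3385 0.0244] mid [0.5002 0.3081 0.0248] ext [0.132 0.137 0.002]
```

Request:
arm_command --deltas '[0, 0, 5.74, 0, 0, 0, 8.5, 0, 0, 5.74, 0, 0, 0, 8.5, 0, 0, 5.74, 0, 0, 0, 8.5, 0, 0, 5.74, 0, 0, 0, 8.5, 0, 0, 0, 3.0, -3.0, 0, 8.5, 0, 0, 0, 3.5, -3.4, 0, 8.5, 0, 0, 0, 3.5, -3.4, 0, 8.5, 0, 0, 0, 3.5, -3.4, 0.5, 8.5, 0, 0, 0, 3.5, -3.4, 0.5, 8.5, 0, 0, 0, 2.5, -2.5, 0.5, 8.5]'

```text
time_s: 1.63
ee_pos: [0.4095, -0.3803, 0.218]
ee_rot: [1.0, 0.0, 0.0, 0.0]
ft_force: [0.8, -0.7, -0.2]
gripper_width: 0.996
```

```bash
cat > st.py <<'E'
from h import *
s=observe(); print(round(s["time_s"],2),s["ee_pos"].round(4),R.from_quat(s["ee_rot"]).as_matrix().round(4).tolist(),"F",s["ft_force"].round(2),"w",round(s["gripper_width"]*85.4,1))
E
python3 - <<'E'
from h import *
exec(open("st.py").read())
im,d=get_image("wrist"); save("w1.png",im)
im,d=get_image("scene"); save("s1.png",cv2.resize(im[250:390,40:240],(800,560),interpolation=2))
E
```

```text
1.63 [ 0.4095 -0.3803  0.218 ] [[1.0, 0.0003, 0.001], [0.0003, -1.0, -0.0002], [0.001, 0.0002, -1.0]] F [ 0.81 -0.66 -0.16] w 85.1
```

View pics/w1.png

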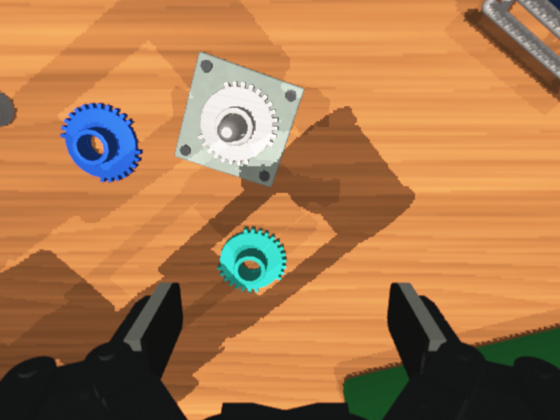

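View pics/s1.png

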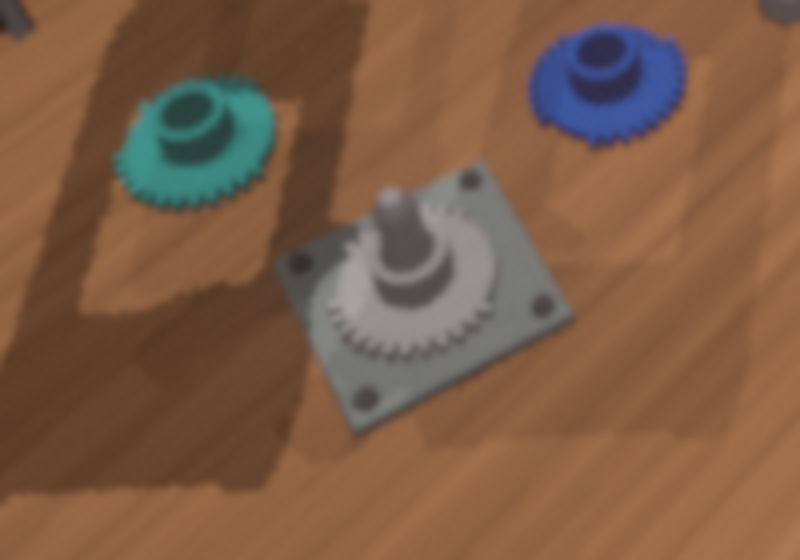

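```bash
python3 st.py
```

```text
1.73 [ 0.4105 -0.3777  0.2171] [[1.0, 0.0049, 0.0005], [0.0049, -1.0, 0.0029], [0.0005, -0.0029, -1.0]] F [-0.32 -0.4  -0.39] w 85.1
```

Request:
arm_command --deltas '[0, 0, 0, 2.4, -2.1, 2, 8.5, 0, 0, 0, 2.4, -2.1, 2, 8.5, 0, 0, 0, 0, 0, 2, 8.5, 0, 0, 0, 0, 0, 0, 8.5]'

```text
time_s: 2.07
ee_pos: [0.4545, -0.3378, 0.1544]
ee_rot: [1.0, 0.001, -0.002, -0.002]
ft_force: [-1.6, 0.5, -0.6]
gripper_width: 0.994
```

```bash
cat > ring.py <<'E'
from h import *
def pts(cam,tag):
    im,d=get_image(cam); save(tag+".png",im)
    g=np.mgrid[0:420,0:560].reshape(2,-1).T
    return im,d,world(cam,g,d.ravel()).reshape(420,560,3)
def fit(W,c,rad,zlo,zhi,r0):
    """circle of known outer radius r0: pick annulus pts near c, z window"""
    P=W.reshape(-1,3); m=(P[:,2]>zlo)&(P[:,2]<zhi)&(np.hypot(P[:,0]-c[0],P[:,1]-c[1])<rad)
    Q=P[m]
    if len(Q)<8: return None
    (x,y),r=cv2.minEnclosingCircle((Q[:,:2]*1000).astype(np.float32))
    return len(Q),Q.mean(0).round(4),(round(x/1000,4),round(y/1000,4)),round(r,1)
E
python3 - <<'E'
from ring import *
exec(open("st.py").read())
im,d,W=pts("wrist","w2")
for lo,hi in((.012,.02),(.032,.042),(.045,.06),(.06,.066),(.068,.08)): print(lo,fit(W,(.459,-.3357),.05,lo,hi,0))
E
```

```text
2.07 [ 0.4545 -0.3378  0.1544] [[1.0, 0.0023, -0.0047], [0.0024, -1.0, 0.0042], [-0.0047, -0.0042, -1.0]] F [-1.56  0.5  -0.58] w 84.8
0.012 (4199, array([ 0.4618, -0.3394,  0.0172]), (0.4639, -0.3343), 45.0)
0.032 (704, array([ 0.4634, -0.3385,  0.0368]), (0.4577, -0.3381), 16.9)
0.045 (157, array([ 0.4652, -0.3379,  0.0528]), (0.4608, -0.3378), 9.0)
0.06 (104, array([ 0.4635, -0.3375,  0.064 ]), (0.4581, -0.3378), 9.4)
0.068 (405, array([ 0.4594, -0.3377,  0.0724]), (0.4585, -0.3377), 8.3)
```

View pics/w2.png

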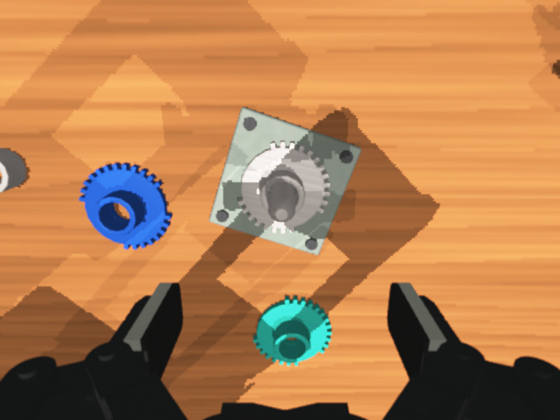

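Request:
arm_command --deltas '[0, 0, 0, 0.4, 0, 2, 8.5, 0, 0, 0, 0, 0, 2.5, 8.5, 0, 0, 0, 0, 0, 2.5, 8.5, 0, 0, 0, 0, 0, 2.5, 8.5, 0, 0, 0, 0, 0, 1.5, 8.5, 0, 0, 0, 0, 0, 0, 8.5, 0, 0, 0, 0, 0, 0, 8.5]'

```text
time_s: 2.7
ee_pos: [0.4593, -0.3414, 0.0484]
ee_rot: [1.0, -0.001, -0.0, 0.0]
ft_force: [1.4, -0.5, 0.1]
gripper_width: 0.995
```

Run:
```python
from ring import *
exec(open("st.py").read())
im,d,W=pts("wrist","w3")
for lo,hi in((.032,.042),(.045,.06),(.06,.066),(.068,.08)): print(lo,fit(W,(.459,-.3357),.04,lo,hi,0))
```

```text
2.7 [ 0.4593 -0.3414  0.0484] [[1.0, -0.0012, -0.0003], [-0.0012, -1.0, -0.0001], [-0.0003, 0.0001, -1.0]] F [ 1.43 -0.47  0.08] w 84.9
0.032 (1829, array([ 0.4646, -0.3375,  0.0361]), (0.4585, -0.3368), 17.1)
0.045 (705, array([ 0.4658, -0.3372,  0.0529]), (0.4606, -0.3368), 9.2)
0.06 (635, array([ 0.4638, -0.3282,  0.0638]), (0.4626, -0.3213), 25.1)
0.068 (1680, array([ 0.4614, -0.3215,  0.0729]), (0.4617, -0.3202), 24.5)
```

View pics/w3.png

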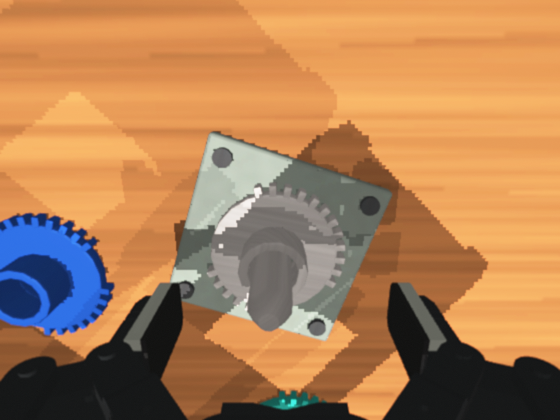

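Request:
arm_command --deltas '[0, 0, 0, 0, -0.45, 1.0, 8.5, 0, 0, 0, 0, 0, 1.2, 8.5, 0, 0, 0, 0, 0, 0.7, 8.5, 0, 0, 0, 0, 0, 0, 6, 0, 0, 0, 0, 0, 0, 5]'

```text
time_s: 3.17
ee_pos: [0.4598, -0.3356, 0.0189]
ee_rot: [1.0, 0.0, -0.0, -0.0]
ft_force: [-0.9, 0.2, 0.2]
gripper_width: 0.741
```

Run:
```python
from ring import *
exec(open("st.py").read())
im,d,W=pts("wrist","w4")
```

```text
3.17 [ 0.4598 -0.3356  0.0189] [[1.0, 0.0001, -0.0001], [0.0001, -1.0, 0.0001], [-0.0001, -0.0001, -1.0]] F [-0.93  0.16  0.2 ] w 63.3
```

View pics/w4.png

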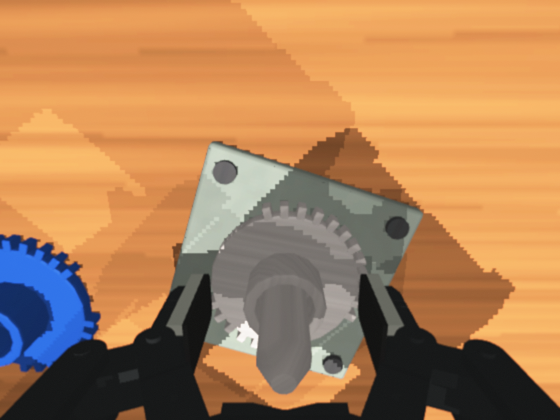

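Request:
arm_command --deltas '[0, 0, 0, 0, 0, 0, 4, 0, 0, 0, 0, 0, 0, 3, 0, 0, 0, 0, 0, 0, 2, 0, 0, 0, 0, 0, 0, 2, 0, 0, 0, 0, 0, 0, 2, 0, 0, 0, 0, 0, 0, 2]'

```text
time_s: 3.72
ee_pos: [0.4602, -0.3358, 0.0198]
ee_rot: [1.0, -0.0, 0.001, 0.0]
ft_force: [-0.5, 0.7, 6.3]
gripper_width: 0.372
```

Run:
```python
from ring import *
exec(open("st.py").read())
im,d,W=pts("wrist","w5")
```

```text
3.72 [ 0.4602 -0.3358  0.0198] [[1.0, -0.0003, 0.001], [-0.0003, -1.0, -0.0005], [0.001, 0.0005, -1.0]] F [-0.53  0.7   6.35] w 31.8
```

View pics/w5.png

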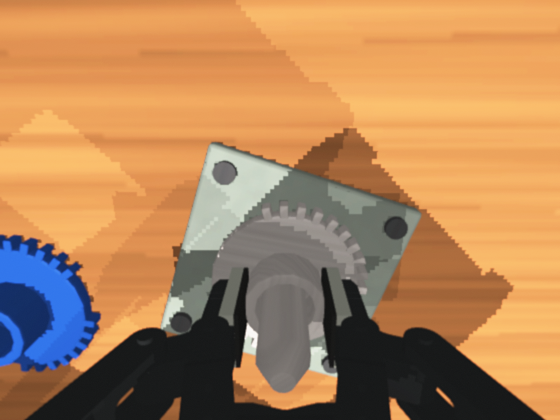

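Request:
arm_command --deltas '[0, 0, 0, 0, 0, -0.5, 2, 0, 0, 0, 0, 0, -1, 2, 0, 0, 0, 0, 0, -1.5, 2, 0, 0, 0, 0, 0, -1.5, 2, 0, 0, 0, 0, 0, -1.5, 2, 0, 0, 0, 0, 0, -1.5, 2, 0, 0, 0, 0, 0, -1.2, 2, 0, 0, 0, 0, 0, -1.2, 2, 0, 0, 0, 0, 0, 0, 2]'

```text
time_s: 4.52
ee_pos: [0.4609, -0.3367, 0.1207]
ee_rot: [1.0, 0.0, 0.002, 0.001]
ft_force: [0.3, -0.9, -4.0]
gripper_width: 0.374
```

Run:
```python
from ring import *
exec(open("st.py").read())
im,d,W=pts("wrist","w6");im,d,W=pts("scene","s6")
```

```text
4.52 [ 0.4609 -0.3367  0.1207] [[1.0, 0.0001, 0.0032], [0.0001, -1.0, -0.0029], [0.0032, 0.0029, -1.0]] F [ 0.29 -0.88 -3.96] w 32.0
```

View pics/w6.png

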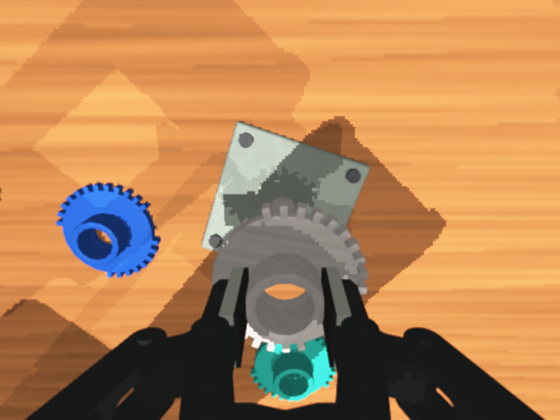

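View pics/s6.png

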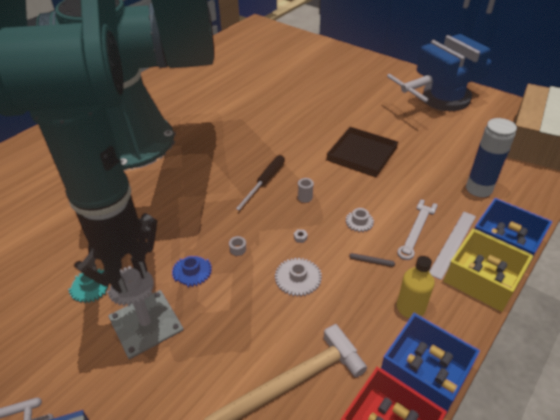

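Request:
arm_command --deltas '[0, 0, 0, 0.2, -1.5, 0, 2, 0, 0, 0, 0.2, -2.5, 0, 2, 0, 0, 0, 0.2, -3.2, 0, 2, 0, 0, 0, 0.2, -3.4, 0, 2, 0, 0, 0, 0.2, -3.4, 0, 2, 0, 0, 0, 0.2, -3.4, 0, 2, 0, 0, 0, 0.2, -3.4, 0, 2, 0, 0, 0, 0.2, -3.4, 0, 2, 0, 0, 0, 0.2, -3.4, 0, 2, 0, 0, 0, 0.2, -3.4, 0, 2]'

```text
time_s: 5.45
ee_pos: [0.4782, -0.0232, 0.117]
ee_rot: [1.0, -0.0, -0.001, -0.0]
ft_force: [0.9, -0.1, -3.8]
gripper_width: 0.369
```

Request:
arm_command --deltas '[0, 0, 0, 0.2, -3.4, 0, 2, 0, 0, 0, 0.2, -3.4, 0, 2, 0, 0, 0, 0.2, -3.4, 0, 2, 0, 0, 0, 0.2, -3.4, 0, 2, 0, 0, 0, 0.2, -3.4, 0, 2, 0, 0, 0, 0.2, -3.4, 0, 2, 0, 0, 0, 0.2, -3.4, 0, 2, 0, 0, 0, 0.2, -3.0, 0, 2, 0, 0, 0, 0.2, -2, 0, 2, 0, 0, 0, 0, 0, 0, 2]'

```text
time_s: 6.28
ee_pos: [0.4971, 0.2667, 0.117]
ee_rot: [1.0, 0.002, -0.0, -0.001]
ft_force: [0.7, 0.2, -2.9]
gripper_width: 0.375
```

Run:
```python
from ring import *
exec(open("st.py").read())
im,d,W=pts("wrist","w7")
```

```text
6.28 [0.4971 0.2667 0.117 ] [[1.0, 0.0031, -0.0003], [0.0031, -1.0, 0.0019], [-0.0003, -0.0019, -1.0]] F [ 0.71  0.16 -2.91] w 32.1
```

View pics/w7.png

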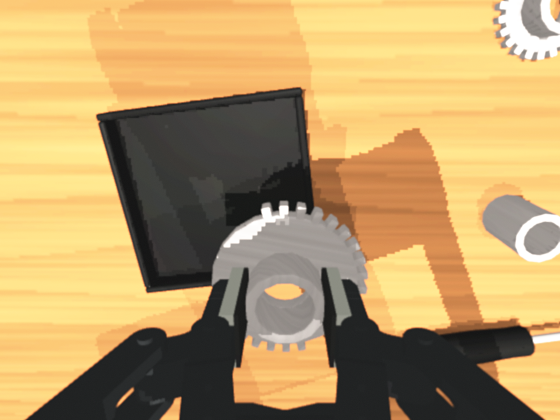

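Request:
arm_command --deltas '[0, 0, 0, 0.4, -2.2, 0, 2, 0, 0, 0, 0.4, -2.2, 1, 2, 0, 0, 0, 0, 0, 2, 2, 0, 0, 0, 0, 0, 2, 2, 0, 0, 0, 0, 0, 2, 2, 0, 0, 0, 0, 0, 1, 2, 0, 0, 0, 0, 0, 0, 2]'

```text
time_s: 6.92
ee_pos: [0.5028, 0.3046, 0.0349]
ee_rot: [1.0, -0.0, -0.003, 0.001]
ft_force: [-1.0, -0.2, -2.6]
gripper_width: 0.372
```

Run:
```python
from ring import *
exec(open("st.py").read())
im,d,W=pts("wrist","w8")
im,d,W=pts("scene","s8")
```

```text
6.92 [0.5028 0.3046 0.0349] [[1.0, -0.0005, -0.0061], [-0.0005, -1.0, -0.0028], [-0.0061, 0.0028, -1.0]] F [-1.   -0.24 -2.59] w 31.8
```

View pics/w8.png

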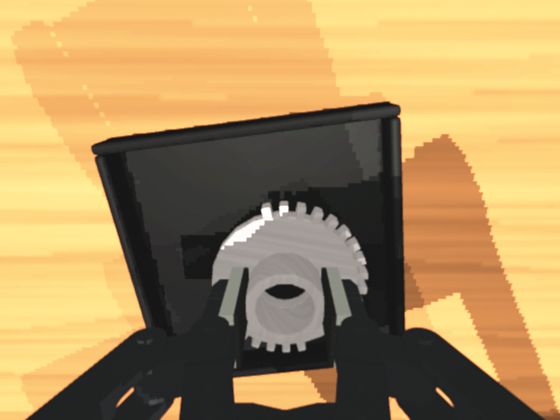

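Request:
arm_command --deltas '[0, 0, 0, 0.25, -0.7, 0.5, 2, 0, 0, 0, 0, 0, 0.5, 2, 0, 0, 0, 0, 0, 0.4, 2, 0, 0, 0, 0, 0, 0.2, 2, 0, 0, 0, 0, 0, 0, 2]'

```text
time_s: 7.43
ee_pos: [0.5078, 0.3132, 0.0214]
ee_rot: [1.0, 0.0, -0.0, 0.0]
ft_force: [-0.3, -0.4, -3.1]
gripper_width: 0.37
```

Request:
arm_command --deltas '[0, 0, 0, 0, 0, 0.2, 2, 0, 0, 0, 0, 0, 0.2, 2, 0, 0, 0, 0, 0, 0, 2]'

```text
time_s: 7.68
ee_pos: [0.508, 0.3133, 0.0176]
ee_rot: [1.0, 0.0, -0.0, 0.0]
ft_force: [0.1, -0.0, -3.4]
gripper_width: 0.369
```

Request:
arm_command --deltas '[0, 0, 0, 0, 0, 0.1, 2, 0, 0, 0, 0, 0, 0.1, 2, 0, 0, 0, 0, 0, 0, 2]'

```text
time_s: 7.93
ee_pos: [0.5083, 0.3134, 0.0169]
ee_rot: [1.0, 0.0, 0.0, -0.0]
ft_force: [-3.4, -1.8, 6.3]
gripper_width: 0.369
```

Request:
arm_command --deltas '[0, 0, 0, 0, 0, 0, 4.5, 0, 0, 0, 0, 0, 0, 5.5, 0, 0, 0, 0, 0, 0, 5.5, 0, 0, 0, 0, 0, -1, 5.5, 0, 0, 0, 0, 0, -2, 5.5, 0, 0, 0, 0, 0, -3, 6, 0, 0, 0, 0, 0, -3, 7, 0, 0, 0, -2, 0, 0, 8.5]'

```text
time_s: 8.6
ee_pos: [0.496, 0.316, 0.1126]
ee_rot: [1.0, -0.0, 0.007, -0.003]
ft_force: [1.9, 1.3, -0.2]
gripper_width: 0.938
```

Run:
```python
from ring import *
exec(open("st.py").read())
im,d,W=pts("wrist","w9")
print(fit(W,(.507,.313),.045,.009,.018,0),fit(W,(.507,.313),.03,.028,.038,0))
```

```text
8.6 [0.496  0.316  0.1126] [[0.9999, -0.0009, 0.0138], [-0.001, -1.0, 0.0061], [0.0138, -0.0061, -0.9999]] F [ 1.9   1.27 -0.22] w 80.1
(4216, array([0.4978, 0.3087, 0.01  ]), (0.4964, 0.3103), 37.9) (954, array([0.4969, 0.3102, 0.0294]), (0.4965, 0.3104), 16.8)
```

View pics/w9.png

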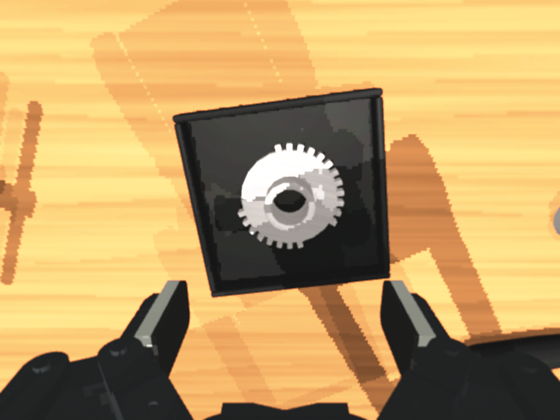

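Request:
arm_command --deltas '[0, 0, 0, 0.5, 2, 0, 8.5, 0, 0, 0, 1, 3, 0, 8.5, 0, 0, 0, 1, 3.5, 0, 8.5, 0, 0, 0, 1, 3.5, 0, 8.5, 0, 0, 0, 1, 3.5, 0, 8.5, 0, 0, 0, 1, 3.5, 0, 8.5, 0, 0, 0, 1, 3.5, 0, 8.5, 0, 0, 0, 1, 3.5, 0, 8.5, 0, 0, 0, 1, 3.5, 0, 8.5, 0, 0, 0, 1, 3.5, 0, 8.5]'

```text
time_s: 9.48
ee_pos: [0.583, -0.0184, 0.1056]
ee_rot: [1.0, 0.0, -0.001, -0.0]
ft_force: [0.4, -0.1, -0.4]
gripper_width: 0.997
```

Request:
arm_command --deltas '[0, 0, 0, 0.5, 3.5, 0, 8.5, 0, 0, 0, 0.5, 3.5, 0, 8.5, 0, 0, 0, 0.3, 2, 0, 8.5, 0, 0, 0, 0, 1, 0, 8.5, 0, 0, 0, 0, 0, 0, 8.5, 0, 0, 0, 0, 0, 0, 8.5]'

```text
time_s: 9.98
ee_pos: [0.5955, -0.116, 0.1054]
ee_rot: [1.0, -0.0, -0.001, -0.001]
ft_force: [-0.3, -0.1, 0.1]
gripper_width: 0.991
```

Run:
```python
from ring import *
exec(open("st.py").read())
im,d,W=pts("wrist","w10")
print(fit(W,(.610,-.0915),.06,.005,.011,0),fit(W,(.61,-.0915),.03,.024,.032,0))
exec(open("st.py").read())
im,d,W=pts("scene","s10")
print("tray worn",fit(W,(.507,.313),.045,.009,.016,0),fit(W,(.507,.313),.03,.028,.038,0))
```

```text
9.98 [ 0.5955 -0.116   0.1054] [[1.0, -0.0008, -0.0014], [-0.0008, -1.0, 0.0012], [-0.0014, -0.0012, -1.0]] F [-0.29 -0.13  0.1 ] w 84.6
(9124, array([ 0.6133, -0.0912,  0.0076]), (0.6096, -0.0905), 44.3) (1134, array([ 0.6107, -0.091 ,  0.0272]), (0.6099, -0.0908), 17.1)
10.03 [ 0.5954 -0.1152  0.1055] [[1.0, 0.0003, -0.0014], [0.0003, -1.0, 0.0012], [-0.0014, -0.0012, -1.0]] F [ 0.71  0.36 -0.58] w 84.9
tray worn (308, array([0.51  , 0.3038, 0.0125]), (0.5051, 0.3115), 39.9) (76, array([0.5066, 0.3123, 0.0314]), (0.5062, 0.3121), 18.1)
```

View pics/s10.png

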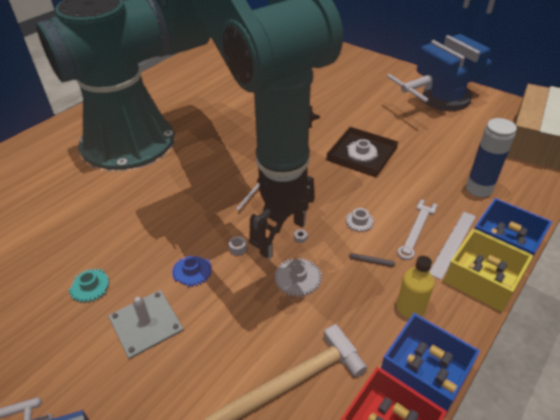

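Request:
arm_command --deltas '[0, 0, 0, 0.7, -1.2, 0, 8.5, 0, 0, 0, 0.7, -1.2, 1, 8.5, 0, 0, 0, 0, 0, 2, 8.5, 0, 0, 0, 0, 0, 2, 8.5, 0, 0, 0, 0, 0, 1, 8.5, 0, 0, 0, 0, 0, 0, 8.5, 0, 0, 0, 0, 0, 0, 8.5]'

```text
time_s: 10.67
ee_pos: [0.6099, -0.0913, 0.0451]
ee_rot: [1.0, 0.001, -0.001, -0.0]
ft_force: [0.7, -0.7, -0.2]
gripper_width: 0.994
```

Run:
```python
from ring import *
exec(open("st.py").read())
im,d,W=pts("wrist","w11")
print(fit(W,(.610,-.0915),.06,.005,.011,0),fit(W,(.61,-.0915),.03,.024,.032,0))
```

```text
10.67 [ 0.6099 -0.0913  0.0451] [[1.0, 0.0012, -0.0016], [0.0012, -1.0, 0.0007], [-0.0016, -0.0007, -1.0]] F [ 0.74 -0.67 -0.17] w 84.9
(13780, array([ 0.616 , -0.092 ,  0.0084]), (0.6108, -0.0921), 44.2) (1972, array([ 0.6118, -0.0921,  0.0278]), (0.6109, -0.092), 17.0)
```

Gear is centred under the tool within about 1 mm (hub at 0.610, -0.092). Going down and gripping.

Request:
arm_command --deltas '[0, 0, 0, 0, 0, 1.5, 8.5, 0, 0, 0, 0, 0, 1.2, 8.5, 0, 0, 0, 0, 0, 0.5, 6, 0, 0, 0, 0, 0, 0, 4.5, 0, 0, 0, 0, 0, 0, 3, 0, 0, 0, 0, 0, 0, 2, 0, 0, 0, 0, 0, 0, 2, 0, 0, 0, 0, 0, 0, 2, 0, 0, 0, 0, 0, 0, 2]'

```text
time_s: 11.47
ee_pos: [0.6107, -0.0925, 0.0149]
ee_rot: [1.0, 0.0, 0.001, -0.0]
ft_force: [-1.3, 1.3, 5.4]
gripper_width: 0.371
```

Request:
arm_command --deltas '[0, 0, 0, 0, 0, 0, 4.5, 0, 0, 0, 0, 0, 0, 4.5, 0, 0, 0, 0, 0, 0.35, 4.5, 0, 0, 0, 0, 0, 0, 3, 0, 0, 0, 0, 0, 0, 2, 0, 0, 0, 0, 0, 0, 2, 0, 0, 0, 0, 0, 0, 2]'

```text
time_s: 12.05
ee_pos: [0.6101, -0.0926, 0.0102]
ee_rot: [1.0, 0.0, -0.0, -0.0]
ft_force: [-1.5, -0.3, 2.3]
gripper_width: 0.375
```

Request:
arm_command --deltas '[0, 0, 0, 0, 0, -0.5, 2, 0, 0, 0, 0, 0, -1, 2, 0, 0, 0, 0, 0, -2, 2, 0, 0, 0, 0, 0, -2, 2, 0, 0, 0, 0, 0, -2, 2, 0, 0, 0, 0, 0, -2, 2, 0, 0, 0, 0, 0, -2, 2, 0, 0, 0, 0, 0, -1.5, 2, 0, 0, 0, 0, 0, 0, 2, 0, 0, 0, 0, 0, 0, 2]'

```text
time_s: 12.88
ee_pos: [0.6107, -0.0927, 0.1413]
ee_rot: [1.0, 0.0, 0.001, 0.0]
ft_force: [-0.2, -0.4, -5.0]
gripper_width: 0.372
```

Run:
```python
from ring import *
exec(open("st.py").read())
im,d,W=pts("wrist","w12")
np.save("w12.npy",W)
s=observe(); p=s["ee_pos"]
P=W.reshape(-1,3); m=(np.hypot(P[:,0]-p[0],P[:,1]-p[1])<.06)
h,e=np.histogram(P[m,2],bins=np.arange(.05,.2,.004)); print(dict((int(round(1000*a)),int(b)) for a,b in zip(e,h) if b>0))
```

```text
12.88 [ 0.6107 -0.0927  0.1413] [[1.0, 0.0001, 0.002], [0.0001, -1.0, -0.0004], [0.002, 0.0004, -1.0]] F [-0.19 -0.44 -4.98] w 31.7
{126: 32, 130: 912, 134: 12470, 138: 2133, 142: 697, 146: 903, 150: 1030, 154: 2939, 158: 686, 162: 515, 166: 606, 170: 527, 174: 826, 178: 631, 182: 988, 186: 1531, 190: 2494, 194: 5872}
```

View pics/w12.png

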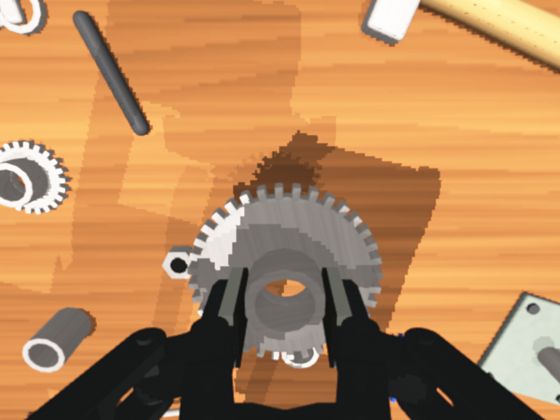

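Request:
arm_command --deltas '[0, 0, 0, -1, 1.2, 0, 2, 0, 0, 0, -2, 2.2, -0.5, 2, 0, 0, 0, -2.5, 2.8, -0.5, 2, 0, 0, 0, -2.5, 2.8, -0.5, 2, 0, 0, 0, -2.5, 2.8, -0.5, 2, 0, 0, 0, -2.5, 2.8, 0, 2, 0, 0, 0, -2.5, 2.8, 0, 2, 0, 0, 0, -2.5, 2.8, 0, 2, 0, 0, 0, -2, 2.8, 0, 2, 0, 0, 0, -1, 1.5, 0, 2]'

```text
time_s: 13.77
ee_pos: [0.3963, -0.3396, 0.159]
ee_rot: [1.0, -0.001, -0.002, -0.0]
ft_force: [1.1, -0.0, -3.8]
gripper_width: 0.371
```

Request:
arm_command --deltas '[0, 0, 0, 0, 0, 0, 2, 0, 0, 0, 0, 0, 0, 2, 0, 0, 0, 0, 0, 0, 2]'

```text
time_s: 14.02
ee_pos: [0.3994, -0.3367, 0.1593]
ee_rot: [1.0, -0.0, -0.001, -0.001]
ft_force: [-0.2, 0.6, -4.0]
gripper_width: 0.375
```

```bash
cat > hold.py <<'E'
from ring import *
import sys
def look(tag,ztop):   # ztop: hub-top height minus TCP z
    exec(open("st.py").read())
    im,d,W=pts("wrist",tag); s=observe(); p=s["ee_pos"]
    print("hub",fit(W,p[:2],.0185,p[2]+ztop-.003,p[2]+ztop+.003,0))
    P=W.reshape(-1,3); q=(.4597,-.3362); dd=np.hypot(P[:,0]-q[0],P[:,1]-q[1])
    for lo,hi in((.03,.045),(.045,.06),(.056,.063),(.066,.07),(.07,.078)): print("post",lo,fit(W,q,.02,lo,hi,0))
    return W
E
python3 - <<'E'
from hold import *
look("w13",.015)
E
```

```text
14.02 [ 0.3994 -0.3367  0.1593] [[1.0, -0.0007, -0.0014], [-0.0007, -1.0, 0.0022], [-0.0014, -0.0022, -1.0]] F [-0.18  0.64 -4.02] w 32.0
hub (2959, array([ 0.4013, -0.3374,  0.1758]), (0.3998, -0.3365), 18.4)
post 0.03 (25, array([ 0.4657, -0.3369,  0.0386]), (0.4612, -0.3366), 8.8)
post 0.045 (41, array([ 0.4659, -0.3362,  0.0525]), (0.4612, -0.3361), 8.8)
post 0.056 (23, array([ 0.4655, -0.3362,  0.0594]), (0.4587, -0.3359), 9.3)
post 0.066 (228, array([ 0.4591, -0.3361,  0.0679]), (0.4584, -0.3362), 8.8)
post 0.07 (299, array([ 0.4585, -0.3361,  0.0727]), (0.4581, -0.3363), 6.5)
```

View pics/w13.png

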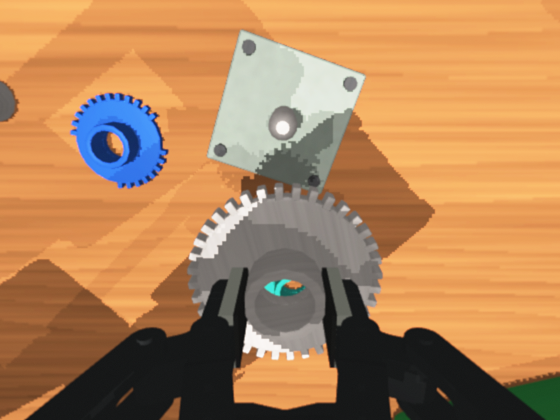

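Request:
arm_command --deltas '[0, 0, 0, 1, 0, 1, 2, 0, 0, 0, 2, 0, 1.5, 2, 0, 0, 0, 2, 0, 1.5, 2, 0, 0, 0, 0.9, 0, 1, 2, 0, 0, 0, 0, 0, 0.5, 2, 0, 0, 0, 0, 0, 0, 2, 0, 0, 0, 0, 0, 0, 2]'

```text
time_s: 14.65
ee_pos: [0.4585, -0.3366, 0.1047]
ee_rot: [1.0, 0.001, -0.001, -0.001]
ft_force: [-0.1, 0.6, -3.7]
gripper_width: 0.376
```

Request:
arm_command --deltas '[0, 0, 0, 0, 0, 0.8, 2, 0, 0, 0, 0, 0, 0.8, 2, 0, 0, 0, 0, 0, 0.8, 2, 0, 0, 0, 0, 0, 0.8, 2, 0, 0, 0, 0, 0, 0, 2]'

```text
time_s: 15.07
ee_pos: [0.4579, -0.3367, 0.0714]
ee_rot: [1.0, -0.0, -0.001, -0.001]
ft_force: [-0.9, 0.2, -3.7]
gripper_width: 0.376
```

Threaded, no contact. Continuing down.

Request:
arm_command --deltas '[0, 0, 0, 0.1, -0.05, 1, 2, 0, 0, 0, 0, 0, 1, 2, 0, 0, 0, 0, 0, 1, 2, 0, 0, 0, 0, 0, 1, 2, 0, 0, 0, 0, 0, 0.5, 2, 0, 0, 0, 0, 0, 0, 2, 0, 0, 0, 0, 0, 0, 2]'

```text
time_s: 15.65
ee_pos: [0.4598, -0.3368, 0.0276]
ee_rot: [1.0, 0.0, -0.001, -0.001]
ft_force: [-1.5, 1.4, -5.5]
gripper_width: 0.368
```

Request:
arm_command --deltas '[0, 0, 0, -0.1, 0, 0.3, 2, 0, 0, 0, 0, 0, 0.2, 2, 0, 0, 0, 0, 0, 0, 2]'

```text
time_s: 15.9
ee_pos: [0.4594, -0.3373, 0.0233]
ee_rot: [1.0, 0.0, 0.0, 0.0]
ft_force: [-1.2, 1.2, -3.8]
gripper_width: 0.373
```

Request:
arm_command --deltas '[0, 0, 0, 0, 0, 0.15, 2, 0, 0, 0, 0, 0, 0.1, 2, 0, 0, 0, 0, 0, 0, 2]'

```text
time_s: 16.15
ee_pos: [0.4594, -0.3373, 0.0208]
ee_rot: [1.0, 0.0, 0.0, 0.0]
ft_force: [-0.2, 0.4, -3.7]
gripper_width: 0.378
```

Request:
arm_command --deltas '[0, 0, 0, 0, 0, 0.1, 2, 0, 0, 0, 0, 0, 0.1, 2, 0, 0, 0, 0, 0, 0, 2]'

```text
time_s: 16.4
ee_pos: [0.4594, -0.3372, 0.0187]
ee_rot: [1.0, 0.0, 0.0, 0.0]
ft_force: [-0.2, -0.1, -3.8]
gripper_width: 0.376
```

Request:
arm_command --deltas '[0, 0, 0, 0, 0, 0.1, 2, 0, 0, 0, 0, 0, 0, 2]'

```text
time_s: 16.57
ee_pos: [0.4594, -0.3373, 0.0182]
ee_rot: [1.0, 0.0, 0.0, 0.0]
ft_force: [-1.8, 2.5, 2.1]
gripper_width: 0.374
```

Seated (force flips to upward at the expected height). Release and back off, straight up.

Request:
arm_command --deltas '[0, 0, 0, 0, 0, 0, 4.5, 0, 0, 0, 0, 0, 0, 5.5, 0, 0, 0, 0, 0, 0, 5.5, 0, 0, 0, 0, 0, -1, 5.5, 0, 0, 0, 0, 0, -2, 5.5, 0, 0, 0, 0, 0, -2.5, 6, 0, 0, 0, 0, 0, -2.5, 7, 0, 0, 0, 0, 0, -1, 8.5, 0, 0, 0, -3, 0, 0, 8.5, 0, 0, 0, -1, 0, 0, 8.5]'

```text
time_s: 17.4
ee_pos: [0.4176, -0.3369, 0.1087]
ee_rot: [1.0, 0.0, -0.0, 0.0]
ft_force: [0.2, 0.8, -0.2]
gripper_width: 0.997
```

Request:
arm_command --deltas '[0, 0, 0, 0, 0, 0, 8.5, 0, 0, 0, 0, 0, 0, 8.5]'

```text
time_s: 17.57
ee_pos: [0.4188, -0.3369, 0.1076]
ee_rot: [1.0, -0.001, -0.0, -0.0]
ft_force: [0.6, -0.1, 0.1]
gripper_width: 0.994
```

Run:
```python
from hold import *
W=look("w14",.015)
print(fit(W,(.459,-.3365),.05,.013,.019,0),fit(W,(.459,-.3365),.025,.033,.039,0))
W=pts("wrist","w14b")[2]
print(fit(W,(.459,-.3365),.05,.013,.019,0),fit(W,(.459,-.3365),.025,.033,.039,0))
```

```text
17.57 [ 0.4188 -0.3369  0.1076] [[1.0, -0.0013, -0.0002], [-0.0013, -1.0, 0.0007], [-0.0002, -0.0007, -1.0]] F [ 0.65 -0.14  0.13] w 84.9
hub None
post 0.03 (1086, array([ 0.4653, -0.3395,  0.0355]), (0.4601, -0.3387), 16.9)
post 0.045 (157, array([ 0.4658, -0.337 ,  0.0529]), (0.4608, -0.3368), 9.2)
post 0.056 (86, array([ 0.4658, -0.3367,  0.0595]), (0.4611, -0.3367), 9.0)
post 0.066 (324, array([ 0.4601, -0.3368,  0.068 ]), (0.4586, -0.3367), 8.4)
post 0.07 (407, array([ 0.4591, -0.3367,  0.0727]), (0.4588, -0.3364), 6.3)
(10497, array([ 0.4634, -0.3387,  0.0156]), (0.4598, -0.3387), 44.1) (965, array([ 0.4651, -0.3397,  0.0354]), (0.4601, -0.3387), 16.9)
(10469, array([ 0.4631, -0.3385,  0.0156]), (0.4595, -0.3384), 44.2) (972, array([ 0.4647, -0.3395,  0.0354]), (0.4596, -0.3384), 17.0)
```

View pics/w14b.png

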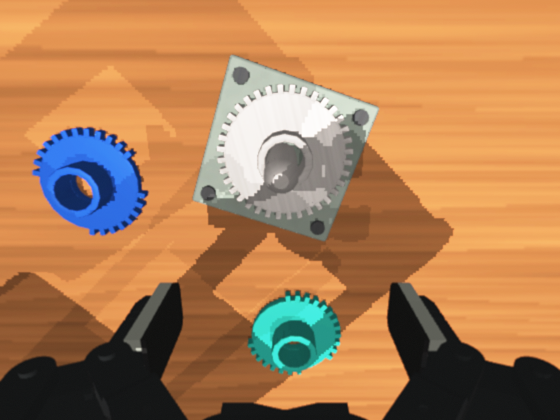

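Request:
arm_command --deltas '[0, 0, 0, 0.3, -2, 0, 8.5, 0, 0, 0, 0.5, -3, 0, 8.5, 0, 0, 0, 0.7, -3.5, 0, 8.5, 0, 0, 0, 0.7, -3.5, 0, 8.5, 0, 0, 0, 0.7, -3.5, 0, 8.5, 0, 0, 0, 0.7, -3.5, 0, 8.5, 0, 0, 0, 0.2, -3, 0, 8.5, 0, 0, 0, 0, -1.5, 0, 8.5, 0, 0, 0, 0, 0, 0, 8.5, 0, 0, 0, 0, 0, 0, 8.5]'

```text
time_s: 18.5
ee_pos: [0.458, -0.1014, 0.1076]
ee_rot: [1.0, 0.001, 0.0, 0.0]
ft_force: [-0.2, -0.1, 0.1]
gripper_width: 0.995
```

Run:
```python
from ring import *
exec(open("st.py").read())
W=pts("wrist","w15")[2]
print(fit(W,(.472,-.1068),.025,.019,.025,0))
```

```text
18.5 [ 0.458  -0.1014  0.1076] [[1.0, 0.0028, 0.0001], [0.0028, -1.0, -0.0001], [0.0001, 0.0001, -1.0]] F [-0.17 -0.12  0.15] w 85.0
(1002, array([ 0.4719, -0.1083,  0.0214]), (0.4713, -0.1081), 17.0)
```

View pics/w15.png

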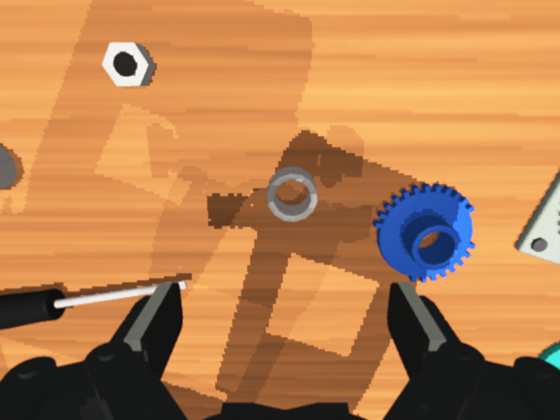

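Request:
arm_command --deltas '[0, 0, 0, 0.7, 0.3, 0, 6.5, 0, 0, 0, 0.65, 0.3, 1, 5.5, 0, 0, 0, 0, 0, 2, 5.5, 0, 0, 0, 0, 0, 2, 5.5, 0, 0, 0, 0, 0, 1, 5.5, 0, 0, 0, 0, 0, 0, 5.5, 0, 0, 0, 0, 0, 0, 5.5]'

```text
time_s: 19.13
ee_pos: [0.4706, -0.1086, 0.0471]
ee_rot: [1.0, -0.0, -0.001, -0.0]
ft_force: [0.2, 0.5, -0.0]
gripper_width: 0.643
```

Run:
```python
from ring import *
exec(open("st.py").read())
W=pts("wrist","w16")[2]
print(fit(W,(.472,-.1068),.025,.019,.025,0))
```

```text
19.13 [ 0.4706 -0.1086  0.0471] [[1.0, -0.0009, -0.0015], [-0.0009, -1.0, 0.0006], [-0.0015, -0.0006, -1.0]] F [ 0.15  0.53 -0.04] w 55.0
(1696, array([ 0.4727, -0.1074,  0.0218]), (0.4717, -0.1075), 17.0)
```

View pics/w16.png

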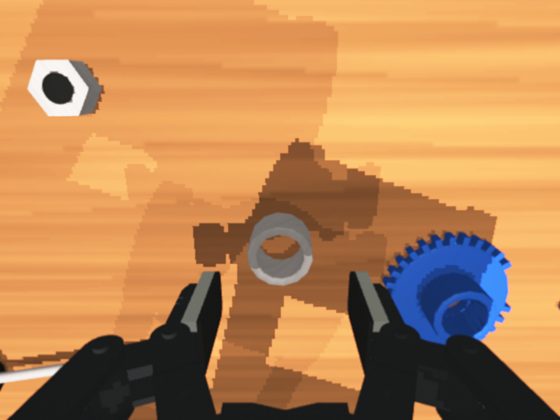

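Request:
arm_command --deltas '[0, 0, 0, 0.1, -0.1, 1.5, 5.5, 0, 0, 0, 0, 0, 1.5, 5.5, 0, 0, 0, 0, 0, 0.8, 5.5, 0, 0, 0, 0, 0, 0.2, 5.5, 0, 0, 0, 0, 0, 0, 5.0]'

```text
time_s: 19.6
ee_pos: [0.4718, -0.1072, 0.0079]
ee_rot: [1.0, 0.0, -0.0, -0.0]
ft_force: [0.3, 0.6, 0.2]
gripper_width: 0.586
```

Request:
arm_command --deltas '[0, 0, 0, 0, 0, 0.2, 4, 0, 0, 0, 0, 0, 0, 3, 0, 0, 0, 0, 0, 0, 2, 0, 0, 0, 0, 0, 0, 2, 0, 0, 0, 0, 0, 0, 2]'

```text
time_s: 20.02
ee_pos: [0.4723, -0.1074, 0.0067]
ee_rot: [1.0, 0.0, 0.001, 0.0]
ft_force: [-1.0, -0.1, 6.0]
gripper_width: 0.372
```

Request:
arm_command --deltas '[0, 0, 0, 0, 0, 0, 2, 0, 0, 0, 0, 0, -0.5, 2, 0, 0, 0, 0, 0, -1.5, 2, 0, 0, 0, 0, 0, -2, 2, 0, 0, 0, 0, 0, -2, 2, 0, 0, 0, 0, 0, -2, 2, 0, 0, 0, 0, 0, -2, 2, 0, 0, 0, 0, 0, -2, 2, 0, 0, 0, 0, 0, -2, 2, 0, 0, 0, 0, 0, 0, 2]'

```text
time_s: 20.85
ee_pos: [0.4741, -0.1079, 0.1496]
ee_rot: [1.0, 0.0, 0.003, 0.001]
ft_force: [0.5, 0.2, -1.3]
gripper_width: 0.374
```

Run:
```python
from ring import *
exec(open("st.py").read())
W=pts("wrist","w17")[2]; p=observe()["ee_pos"]
P=W.reshape(-1,3); m=(np.hypot(P[:,0]-p[0],P[:,1]-p[1])<.015)
h,e=np.histogram(P[m,2]-p[2],bins=np.arange(-.02,.06,.002)); print(dict((int(round(1000*a)),int(b)) for a,b in zip(e,h) if b>0))
```

```text
20.85 [ 0.4741 -0.1079  0.1496] [[1.0, 0.0003, 0.0063], [0.0003, -1.0, -0.0023], [0.0063, 0.0023, -1.0]] F [ 0.54  0.24 -1.32] w 32.0
{-8: 35, -6: 127, -4: 162, -2: 162, 0: 163, 2: 178, 4: 183, 6: 196, 8: 207, 10: 220, 12: 416, 14: 1235, 16: 13, 18: 9, 20: 3, 22: 5, 24: 3, 26: 5, 28: 5, 30: 3, 32: 8, 34: 2, 36: 7, 38: 1}
```

View pics/w17.png

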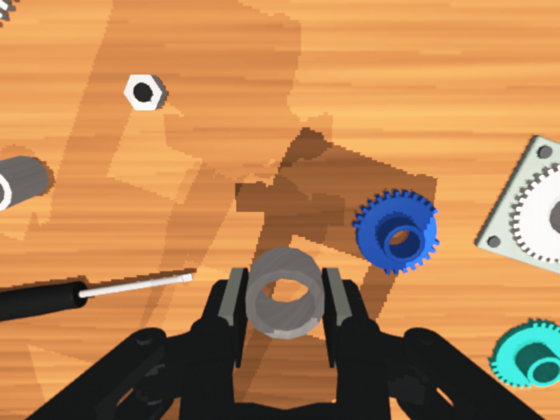

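Request:
arm_command --deltas '[0, 0, 0, -0.5, 1.5, 0, 2, 0, 0, 0, -1, 2.8, 0, 2, 0, 0, 0, -1, 3.3, 0, 2, 0, 0, 0, -1, 3.3, 0, 2, 0, 0, 0, -1, 3.3, 0, 2, 0, 0, 0, -1, 3.3, 0, 2, 0, 0, 0, -1, 3.2, 0, 2, 0, 0, 0, -1, 2.4, 0, 2, 0, 0, 0, 0, 0.8, 0, 2, 0, 0, 0, 0, 0, 0, 2]'

```text
time_s: 21.73
ee_pos: [0.3961, -0.3478, 0.1448]
ee_rot: [1.0, -0.001, -0.0, -0.0]
ft_force: [0.5, 0.2, -0.4]
gripper_width: 0.372
```

Request:
arm_command --deltas '[0, 0, 0, 0, 0, 0, 2, 0, 0, 0, 0, 0, 0, 2]'

```text
time_s: 21.9
ee_pos: [0.3966, -0.3443, 0.1451]
ee_rot: [1.0, 0.0, -0.001, -0.001]
ft_force: [0.2, 0.2, -1.2]
gripper_width: 0.37
```

Run:
```python
from hold import *
W=look("w18",.015)
```

```text
21.9 [ 0.3966 -0.3443  0.1451] [[1.0, 0.0007, -0.0011], [0.0007, -1.0, 0.0021], [-0.0011, -0.0021, -1.0]] F [ 0.16  0.18 -1.23] w 31.6
hub (2635, array([ 0.3968, -0.3452,  0.1598]), (0.3968, -0.3442), 18.5)
post 0.03 (868, array([ 0.4623, -0.3397,  0.0356]), (0.4595, -0.3382), 16.9)
post 0.045 (47, array([ 0.4651, -0.3392,  0.0529]), (0.4624, -0.3379), 8.1)
post 0.056 (24, array([ 0.4655, -0.3385,  0.0589]), (0.4625, -0.3379), 8.1)
post 0.066 (262, array([ 0.4584, -0.3366,  0.0679]), (0.4579, -0.3366), 8.5)
post 0.07 (334, array([ 0.4582, -0.3365,  0.0728]), (0.4578, -0.3363), 6.5)
```

View pics/w18.png

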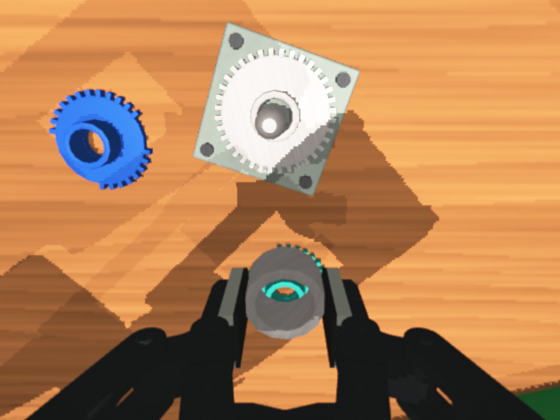

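Request:
arm_command --deltas '[0, 0, 0, 1, -0.2, 0, 2, 0, 0, 0, 2, -0.3, 1, 2, 0, 0, 0, 2, -0.2, 1.2, 2, 0, 0, 0, 1.2, 0, 1.2, 2, 0, 0, 0, 0, 0, 0.8, 2, 0, 0, 0, 0, 0, 0, 2, 0, 0, 0, 0, 0, 0, 2, 0, 0, 0, 0, 0, 0, 2]'

```text
time_s: 22.62
ee_pos: [0.4584, -0.3387, 0.1041]
ee_rot: [1.0, 0.0, -0.0, -0.0]
ft_force: [-0.1, 0.1, -1.3]
gripper_width: 0.377
```

Request:
arm_command --deltas '[0, 0, 0, 0.08, -0.2, 0.5, 2, 0, 0, 0, 0, 0, 0.8, 2, 0, 0, 0, 0, 0, 0.8, 2, 0, 0, 0, 0, 0, 0.8, 2, 0, 0, 0, 0, 0, 0.4, 2, 0, 0, 0, 0, 0, 0, 2]'

```text
time_s: 23.12
ee_pos: [0.4586, -0.3364, 0.0692]
ee_rot: [1.0, -0.0, -0.001, -0.001]
ft_force: [0.5, 0.1, -0.8]
gripper_width: 0.377
```

Request:
arm_command --deltas '[0, 0, 0, 0.05, 0, 0.8, 2, 0, 0, 0, 0, 0, 0.8, 2, 0, 0, 0, 0, 0, 0.6, 2, 0, 0, 0, 0, 0, 0.2, 2, 0, 0, 0, 0, 0, 0, 2]'

```text
time_s: 23.53
ee_pos: [0.4597, -0.3368, 0.0459]
ee_rot: [1.0, 0.0, -0.0, -0.0]
ft_force: [-0.1, 0.5, -0.4]
gripper_width: 0.375
```

Request:
arm_command --deltas '[0, 0, 0, 0, 0, 0.15, 2, 0, 0, 0, 0, 0, 0.1, 2, 0, 0, 0, 0, 0, 0, 2]'

```text
time_s: 23.78
ee_pos: [0.4602, -0.3372, 0.0444]
ee_rot: [1.0, 0.0, 0.0, 0.0]
ft_force: [0.1, 0.0, -0.8]
gripper_width: 0.375
```

Request:
arm_command --deltas '[0, 0, 0, 0, 0, 0.1, 2, 0, 0, 0, 0, 0, 0.1, 2, 0, 0, 0, 0, 0, 0, 2]'

```text
time_s: 24.03
ee_pos: [0.4603, -0.3373, 0.0428]
ee_rot: [1.0, 0.0, 0.0, 0.0]
ft_force: [0.2, 0.2, 3.4]
gripper_width: 0.372
```

Seated at the expected 0.0427. Release and back up.

Request:
arm_command --deltas '[0, 0, 0, 0, 0, 0, 4.5, 0, 0, 0, 0, 0, 0, 5.5, 0, 0, 0, 0, 0, 0, 5.5, 0, 0, 0, 0, 0, -1, 5.5, 0, 0, 0, 0, 0, -2, 5.5, 0, 0, 0, 0, 0, -2.5, 6, 0, 0, 0, 0, 0, -1.5, 7, 0, 0, 0, -3, 0, 0, 8.5, 0, 0, 0, -1, 0, 0, 8.5, 0, 0, 0, 0, 0, 0, 8.5]'

```text
time_s: 24.87
ee_pos: [0.4176, -0.3361, 0.1126]
ee_rot: [1.0, -0.001, -0.001, -0.001]
ft_force: [-1.4, -0.1, -0.5]
gripper_width: 0.995
```

Request:
arm_command --deltas '[0, 0, 0, 0, 0, 0, 8.5, 0, 0, 0, 0, 0, 0, 8.5]'

```text
time_s: 25.03
ee_pos: [0.4206, -0.3373, 0.1123]
ee_rot: [1.0, -0.0, 0.0, -0.0]
ft_force: [0.7, -0.1, -0.5]
gripper_width: 0.995
```

Run:
```python
from hold import *
exec(open("st.py").read())
W=pts("wrist","w19")[2]
for lo,hi in((.013,.019),(.033,.039),(.054,.062),(.07,.078)): print(lo,fit(W,(.459,-.3365),.025 if lo>.02 else .05,lo,hi,0))
```

```text
25.03 [ 0.4206 -0.3373  0.1123] [[1.0, -0.0005, 0.0005], [-0.0005, -1.0, 0.0], [0.0005, -0.0, -1.0]] F [ 0.67 -0.12 -0.51] w 84.9
0.013 (9357, array([ 0.4645, -0.3384,  0.0155]), (0.4593, -0.3383), 44.0)
0.033 (153, array([ 0.4682, -0.3397,  0.0353]), (0.4634, -0.3377), 16.0)
0.054 (1475, array([ 0.4608, -0.3387,  0.0573]), (0.4592, -0.3385), 16.9)
0.07 (386, array([ 0.4586, -0.3365,  0.0726]), (0.4581, -0.3364), 6.3)
```

View pics/w19.png

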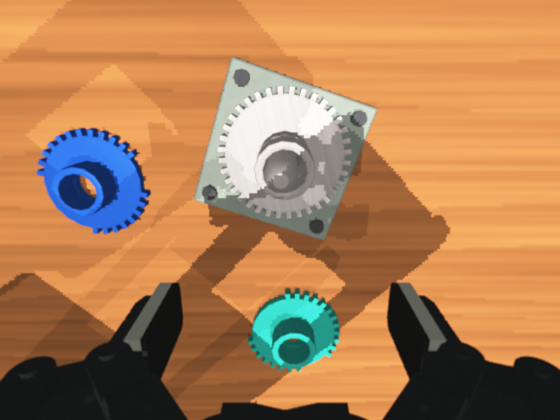

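Request:
arm_command --deltas '[0, 0, 0, 0.5, -2, 0, 8.5, 0, 0, 0, 1.4, -3, 0, 8.5, 0, 0, 0, 1.6, -3.5, 0, 8.5, 0, 0, 0, 1.6, -3.5, 0, 8.5, 0, 0, 0, 1.6, -3.5, 0, 8.5, 0, 0, 0, 1.6, -3.5, 0, 8.5, 0, 0, 0, 1.6, -3.5, 0, 8.5, 0, 0, 0, 1.6, -3.5, 0, 8.5, 0, 0, 0, 1.6, -3.5, 0, 8.5, 0, 0, 0, 1.6, -3.5, 0, 8.5]'

```text
time_s: 25.92
ee_pos: [0.5682, -0.0047, 0.112]
ee_rot: [1.0, 0.0, -0.0, -0.0]
ft_force: [0.5, -0.8, 0.5]
gripper_width: 0.991
```

Request:
arm_command --deltas '[0, 0, 0, 1.6, -3.5, 0, 8.5, 0, 0, 0, 1.6, -3.5, 0, 8.5, 0, 0, 0, 1.2, -3, 0, 8.5, 0, 0, 0, 0, -1, 0, 8.5, 0, 0, 0, 0, 0, 0, 8.5, 0, 0, 0, 0, 0, 0, 8.5]'

```text
time_s: 26.42
ee_pos: [0.6105, 0.1032, 0.1117]
ee_rot: [1.0, 0.001, -0.001, 0.0]
ft_force: [-0.2, 0.3, -0.1]
gripper_width: 0.994
```

Run:
```python
from ring import *
exec(open("st.py").read())
W=pts("wrist","w20")[2]
print(fit(W,(.6245,.105),.028,.024,.032,0))
```

```text
26.42 [0.6105 0.1032 0.1117] [[1.0, 0.0021, -0.0014], [0.0021, -1.0, -0.0005], [-0.0014, 0.0005, -1.0]] F [-0.17  0.28 -0.14] w 84.9
(1066, array([0.6254, 0.1051, 0.0273]), (0.6247, 0.1051), 16.9)
```

View pics/w20.png

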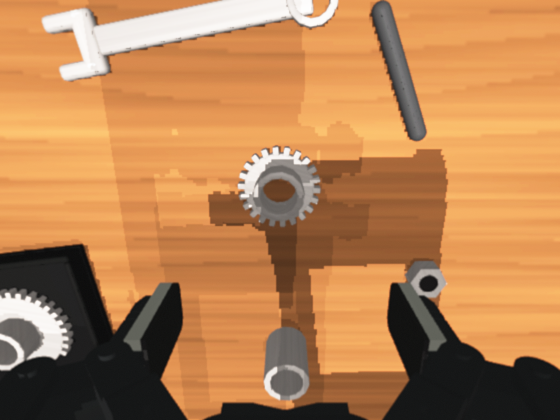

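Request:
arm_command --deltas '[0, 0, 0, 0.7, -0.1, 0.5, 7, 0, 0, 0, 0.7, -0.1, 1.5, 6.5, 0, 0, 0, 0, 0, 2, 6.5, 0, 0, 0, 0, 0, 1.5, 6.5, 0, 0, 0, 0, 0, 1, 6.5, 0, 0, 0, 0, 0, 0, 6.5, 0, 0, 0, 0, 0, 0, 6.5]'

```text
time_s: 27.05
ee_pos: [0.6247, 0.1039, 0.0469]
ee_rot: [1.0, -0.001, -0.001, 0.0]
ft_force: [0.2, -0.1, 1.6]
gripper_width: 0.756
```

Run:
```python
from ring import *
exec(open("st.py").read())
W=pts("wrist","w21")[2]
print(fit(W,(.6245,.105),.028,.024,.032,0))
```

```text
27.05 [0.6247 0.1039 0.0469] [[1.0, -0.0012, -0.0013], [-0.0012, -1.0, -0.0], [-0.0013, 0.0, -1.0]] F [ 0.19 -0.13  1.63] w 64.6
(1901, array([0.6268, 0.1063, 0.0278]), (0.6259, 0.1063), 17.1)
```

Request:
arm_command --deltas '[0, 0, 0, 0.05, -0.15, 1.5, 6.5, 0, 0, 0, 0, 0, 1.2, 6, 0, 0, 0, 0, 0, 0.6, 5.5, 0, 0, 0, 0, 0, 0.2, 5, 0, 0, 0, 0, 0, 0, 5]'

```text
time_s: 27.52
ee_pos: [0.625, 0.1063, 0.0119]
ee_rot: [1.0, 0.0, -0.001, 0.0]
ft_force: [-0.1, -0.9, 0.5]
gripper_width: 0.588
```

Request:
arm_command --deltas '[0, 0, 0, 0, 0, 0.15, 4, 0, 0, 0, 0, 0, 0, 3, 0, 0, 0, 0, 0, 0, 2, 0, 0, 0, 0, 0, 0, 2, 0, 0, 0, 0, 0, 0, 2, 0, 0, 0, 0, 0, 0, 2]'

```text
time_s: 28.02
ee_pos: [0.626, 0.1065, 0.0115]
ee_rot: [1.0, 0.0, 0.001, -0.0]
ft_force: [-1.0, 0.5, 6.2]
gripper_width: 0.377
```

Request:
arm_command --deltas '[0, 0, 0, 0, 0, -0.5, 2, 0, 0, 0, 0, 0, -1, 2, 0, 0, 0, 0, 0, -2, 2, 0, 0, 0, 0, 0, -2, 2, 0, 0, 0, 0, 0, -2, 2, 0, 0, 0, 0, 0, -2, 2, 0, 0, 0, 0, 0, -2, 2, 0, 0, 0, 0, 0, -2, 2, 0, 0, 0, 0, 0, 0, 2, 0, 0, 0, 0, 0, 0, 2]'

```text
time_s: 28.85
ee_pos: [0.6264, 0.1064, 0.1472]
ee_rot: [1.0, 0.0, 0.001, -0.0]
ft_force: [0.6, 0.7, -2.2]
gripper_width: 0.374
```

Run:
```python
from hold import *
W=look("w22",.017)
```

```text
28.85 [0.6264 0.1064 0.1472] [[1.0, 0.0001, 0.0029], [0.0001, -1.0, 0.0002], [0.0029, -0.0002, -1.0]] F [ 0.61  0.73 -2.23] w 31.9
hub (2544, array([0.6255, 0.1055, 0.1615]), (0.6253, 0.1064), 18.4)
post 0.03 None
post 0.045 None
post 0.056 None
post 0.066 None
post 0.07 None
```

View pics/w22.png

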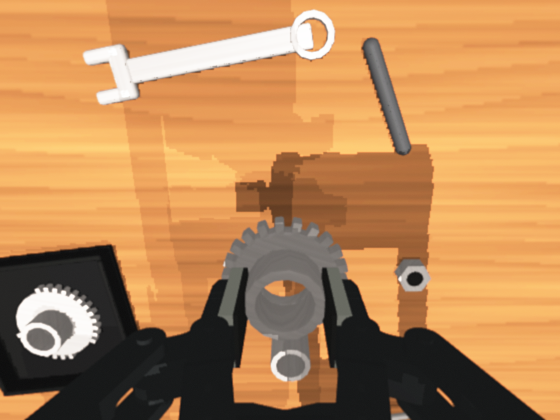

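Request:
arm_command --deltas '[0, 0, 0, -0.5, 1.5, 0, 2, 0, 0, 0, -1.4, 2.8, 0, 2, 0, 0, 0, -1.7, 3.4, 0, 2, 0, 0, 0, -1.7, 3.4, 0, 2, 0, 0, 0, -1.7, 3.4, 0, 2, 0, 0, 0, -1.7, 3.4, 0, 2, 0, 0, 0, -1.7, 3.4, 0, 2, 0, 0, 0, -1.7, 3.4, 0, 2, 0, 0, 0, -1.7, 3.4, 0, 2, 0, 0, 0, -1.7, 3.4, 0, 2]'

```text
time_s: 29.73
ee_pos: [0.4677, -0.2098, 0.1444]
ee_rot: [1.0, 0.0, -0.001, -0.001]
ft_force: [-0.1, -1.0, -2.0]
gripper_width: 0.377
```

Request:
arm_command --deltas '[0, 0, 0, -1.7, 3.4, 0, 2, 0, 0, 0, -1.7, 3.4, 0, 2, 0, 0, 0, -1.7, 3, 0, 2, 0, 0, 0, -1.2, 2, 0, 2, 0, 0, 0, 0, 0, 0, 2, 0, 0, 0, 0, 0, 0, 2, 0, 0, 0, 0, 0, 0, 2]'

```text
time_s: 30.32
ee_pos: [0.4064, -0.3257, 0.1447]
ee_rot: [1.0, -0.0, -0.001, -0.001]
ft_force: [-0.2, 0.7, -2.3]
gripper_width: 0.371
```

Run:
```python
from hold import *
W=look("w23",.0155)
```

```text
30.32 [ 0.4064 -0.3257  0.1447] [[1.0, -0.0009, -0.0018], [-0.0009, -1.0, 0.0024], [-0.0018, -0.0024, -1.0]] F [-0.23  0.73 -2.25] w 31.7
hub (2810, array([ 0.4073, -0.3264,  0.1604]), (0.407, -0.3254), 18.4)
post 0.03 (190, array([ 0.4665, -0.338 ,  0.0375]), (0.4629, -0.3368), 15.5)
post 0.045 (1306, array([ 0.4605, -0.3382,  0.0568]), (0.4593, -0.3382), 17.0)
post 0.056 (1137, array([ 0.4602, -0.338 ,  0.0577]), (0.4595, -0.3381), 16.8)
post 0.066 (257, array([ 0.4593, -0.3359,  0.0679]), (0.4583, -0.3362), 8.6)
post 0.07 (322, array([ 0.4586, -0.3358,  0.0728]), (0.4583, -0.3358), 6.2)
```

View pics/w23.png

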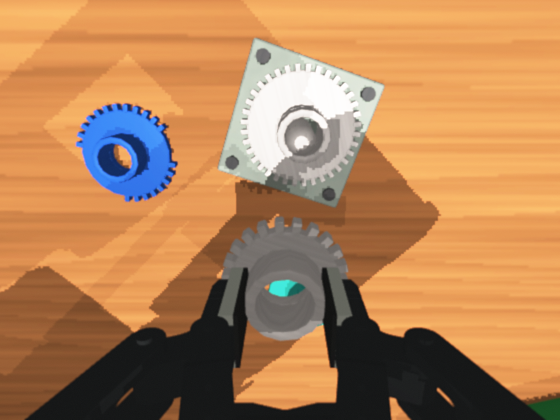

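Request:
arm_command --deltas '[0, 0, 0, 1, 0.4, 0, 2, 0, 0, 0, 2, 0.5, 0.8, 2, 0, 0, 0, 1.5, 0.1, 1.2, 2, 0, 0, 0, 0.7, 0, 1, 2, 0, 0, 0, 0, 0, 0.5, 2, 0, 0, 0, 0, 0, 0, 2, 0, 0, 0, 0, 0, 0, 2, 0, 0, 0, 0, 0, 0, 2]'

```text
time_s: 31.03
ee_pos: [0.4589, -0.3362, 0.1109]
ee_rot: [1.0, 0.0, -0.0, -0.0]
ft_force: [0.5, -0.6, -2.3]
gripper_width: 0.373
```

Centred within a millimetre. Down to about 0.078.

Request:
arm_command --deltas '[0, 0, 0, 0, 0, 0.8, 2, 0, 0, 0, 0, 0, 0.8, 2, 0, 0, 0, 0, 0, 0.8, 2, 0, 0, 0, 0, 0, 0.6, 2, 0, 0, 0, 0, 0, 0.2, 2, 0, 0, 0, 0, 0, 0, 2]'

```text
time_s: 31.53
ee_pos: [0.4589, -0.3362, 0.0778]
ee_rot: [1.0, -0.0, -0.001, -0.001]
ft_force: [0.7, 0.1, -2.4]
gripper_width: 0.375
```

Request:
arm_command --deltas '[0, 0, 0, 0, 0, 0.3, 2, 0, 0, 0, 0, 0, 0.3, 2, 0, 0, 0, 0, 0, 0, 2, 0, 0, 0, 0, 0, 0, 2]'

```text
time_s: 31.87
ee_pos: [0.4595, -0.3365, 0.0727]
ee_rot: [1.0, 0.0, -0.0, -0.0]
ft_force: [-0.4, 0.3, -2.4]
gripper_width: 0.37
```

Request:
arm_command --deltas '[0, 0, 0, 0, 0, 0.15, 2, 0, 0, 0, 0, 0, 0.1, 2, 0, 0, 0, 0, 0, 0, 2]'

```text
time_s: 32.12
ee_pos: [0.4595, -0.3365, 0.0702]
ee_rot: [1.0, 0.0, -0.0, -0.0]
ft_force: [-0.3, 0.6, -1.5]
gripper_width: 0.372
```

Request:
arm_command --deltas '[0, 0, 0, 0, 0, 0.1, 2, 0, 0, 0, 0, 0, 0, 2]'

```text
time_s: 32.28
ee_pos: [0.4596, -0.3367, 0.0696]
ee_rot: [1.0, 0.0, 0.0, 0.0]
ft_force: [0.2, 1.2, 0.3]
gripper_width: 0.377
```

Contact at the expected seat (0.0695). Release.

Request:
arm_command --deltas '[0, 0, 0, 0, 0, 0.04, 2, 0, 0, 0, 0, 0, 0, 4.5, 0, 0, 0, 0, 0, 0, 5.5, 0, 0, 0, 0, 0, 0, 5.5, 0, 0, 0, 0, 0, -1, 5.5, 0, 0, 0, 0, 0, -2, 5.5, 0, 0, 0, 0, 0, -2.5, 6, 0, 0, 0, -2, 0, -1, 7, 0, 0, 0, -3, 0, 0, 8.5, 0, 0, 0, -1, 0, 0, 8.5]'

```text
time_s: 33.12
ee_pos: [0.3972, -0.3362, 0.1351]
ee_rot: [1.0, 0.0, -0.0, 0.0]
ft_force: [-0.7, 1.7, -0.6]
gripper_width: 0.993
```

Request:
arm_command --deltas '[0, 0, 0, 0, 0, 0, 8.5, 0, 0, 0, 0, 0, 0, 8.5, 0, 0, 0, 0, 0, 0, 8.5]'

```text
time_s: 33.37
ee_pos: [0.4005, -0.3371, 0.1341]
ee_rot: [1.0, -0.0, 0.001, 0.0]
ft_force: [-0.0, 0.8, 0.2]
gripper_width: 0.998
```

Run:
```python
from hold import *
exec(open("st.py").read())
W=pts("wrist","w24")[2]
for lo,hi in((.013,.019),(.063,.069),(.083,.089)): print(lo,fit(W,(.459,-.3365),.025 if lo>.08 else .05,lo,hi,0))
W=pts("scene","s24")[2]
for n,c,r,lo,hi in(("long",(.488,.1),.03,.04,.048),("worn",(.506,.312),.03,.028,.038),("smallhub",(.459,-.3365),.025,.083,.09),("smalldisc",(.459,-.3365),.035,.063,.07)): print(n,fit(W,c,r,lo,hi,0))
```

```text
33.37 [ 0.4005 -0.3371  0.1341] [[1.0, -0.0003, 0.0011], [-0.0003, -1.0, -0.0005], [0.0011, 0.0005, -1.0]] F [-0.03  0.76  0.18] w 85.3
0.013 (4364, array([ 0.4725, -0.339 ,  0.0154]), (0.4592, -0.3383), 44.1)
0.063 (4355, array([ 0.4617, -0.3377,  0.0654]), (0.4588, -0.3379), 29.1)
0.083 (1645, array([ 0.4594, -0.3378,  0.0852]), (0.4588, -0.3379), 16.8)
long (91, array([0.4877, 0.1001, 0.043 ]), (0.4875, 0.1018), 17.9)
worn (80, array([0.5069, 0.3114, 0.0314]), (0.5062, 0.3128), 17.9)
smallhub (155, array([ 0.4596, -0.3377,  0.0848]), (0.4591, -0.3375), 17.8)
smalldisc (413, array([ 0.4659, -0.3413,  0.0657]), (0.4599, -0.3377), 30.3)
```

View pics/w24.png

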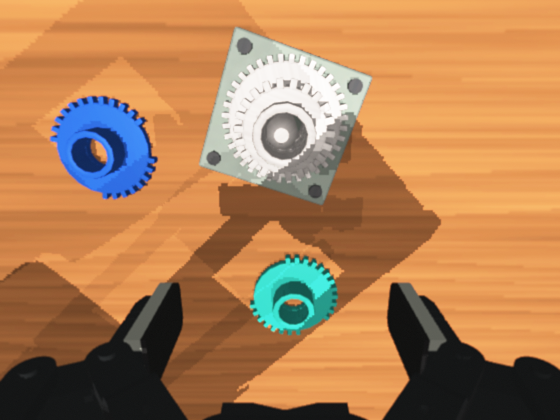

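View pics/s24.png

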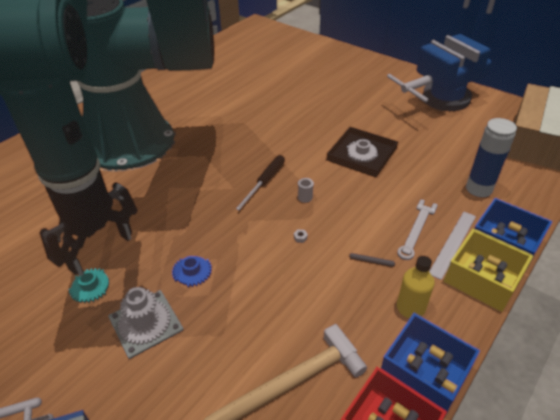

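All seated: the small gear's hub top is at about 85 mm, the stack is within about 2 mm of the post axis, the worn gear is in the tray and the long sleeve has not moved. Handing in.

```bash
python3 -c "
from workcell import *
print(sign_off())"
```

```text
the job is handed in; nothing more can be done
None
```

I moved the worn gear into the scrap tray, hub up. Then I built the large gear, short sleeve and small gear on the post in that order. I handed in at about 33 s of the 120 s; no verdict was reported.

My last checks, from the wrist and scene cameras:
- **Stack:** The disc and hub tops measured 15.4 mm for the large gear, 57.3 mm for the sleeve (seen before the small gear went on), and 65.4 and 85.2 mm for the small gear. The expected heights are 16, 58, 66 and 86 mm. The pieces sit about 1.5–2 mm off the post's axis, within the play of the bore.
- **Worn gear:** It lies flat about 1 mm from the tray's middle.
- **Long sleeve:** Its position is unchanged to about 1–2 mm, which is measurement noise.
- **Gripper:** It is open and clear of everything.

Two readings disagreed:
- **Post position:** The wrist camera put the post about 1–2 mm from where the fixed cameras did, which is within the calibration tolerance.
- **Worn gear position:** One wrist reading taken while the arm was still moving put the gear about 10 mm off. Later readings from the scene camera did not bear it out.

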